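Put three mixed-up things back on their places on the lab bench

ROBOT

A 6-joint arm with a two-finger parallel gripper is mounted at the origin on the work surface. World frame = base frame: x ahead of the robot, y to its left, z up, the work surface at z = 0. Lengths are in m, angles in rad, forces in N, time in s.
With the tool pointing down it reaches from about 0.275 to 0.725 m from the base axis. Payload 5.6 kg.
Tool frame: the origin (TCP) lies on the centre line of the jaws, within the pads' length; the fingertips stand 14 mm ahead of it and the grasp point (between the pads) lies 5 mm behind it; z points along the fingers, y is the line along which they close (so a half turn about z gives the same grasp; the last joint's range is limited). The gripper opens to 85 mm and grips with 20 to 120 N. Pads are 22 mm wide; open, the fingers measure 114 mm over their backs; the gripper's body (76 mm by 85 mm) begins 54 mm behind the grasp point. The pads swing forward as they close: fully open they stand 13 mm farther back than shut.
Start: joints at [1.456, 0.255, 0.108, 0, -1.424, -0.285], TCP at [0.214, 0.507, 0.245] pointing down, gripper open.
Joint ranges: [-2.95, 2.95], [-1.21, 1.97], [-1.09, 1.5], [-2.87, 1.71], [-2.94, -0.07], [-3.05, 3.05]. Speed limits (rad/s): [2.57, 2.57, 3.14, 3.14, 3.14, 3.14].

INTERFACE

Orientations are given as a unit quaternion [x, y, z, w].
In Python, from workcell import sensors, cams, order, finder gives the robot as it stands. The module is installed in compiled form; this text tells all that it offers.
- The arm moves only by the tool apply_moves, never from a script. Its argument "steps" is a list of rows, each an object with "delta_pos": the shift along the tool's x, y, z in units of 40 mm (1.0 is 40 mm), a list of three; "spin": the turn about the tool's z in units of 8 degrees (1.0 is 8 degrees); "grip": the closure, from 0 (fully open) to 1 (shut). A call has 1 to 5 rows; each row is the pose to reach, as a shift and turn from the pose commanded when the call began, along the tool's axes at that moment; what a row does not reach only later rows make up. A row lasts 1/10 s, in which the tool goes at most 50 mm and 8.59 degrees, less where a joint would pass 70% of its speed; a pose out of reach is approached as far as the arm can. A call with a gripper value outside its range is refused whole. The fingers move at their own pace and stop on an object; the grip force is fixed at half the most. Time passes only in rows, so rows that repeat a pose let the fingers close. It gives the time, the measured TCP pose, the force, the opening and the grip force at its end, in the units of the state.
- sensors.sense(): the state, without advancing time (a new reading comes with each control period).
- cams.snapshot(name): name is "side" or "top" or "wrist"; returns a dict with "frame" (384x512x3 uint8, red, green, blue), "fov_y" (degrees; the focal length in pixels is half the picture's height over the tangent of half this angle, whatever the lens; pixels are square), "cx", "cy" (the principal point, pixels), "xyz" and "rotation" of the camera in the world; the wrist camera has in their place "tool_from_camera" (4x4, takes a point from camera to tool coordinates, whose origin is the TCP and whose axes are the flange's). Camera axes: x right, y down, z forward; pixel columns grow to the right and rows downward; lengths in m; the calibration is good to about 2 mm. A picture is of the moment at which its call begins: read the wrist's pose just before it. There is no depth.
- order.finish_job(): hands the job in; it is judged then, once.
Trained networks look in a picture, given as the dict that the camera call returned (one of the last four; its "shot" number tells which), for a name from the list of things; names that differ only in an ending like _2 or _b are one class to them, and where a whole thing is asked for, a point or a joint stands for the part that bears it (a point fixed in the world has none). Each returns a list of dicts, best first, with "score" (0 to 1); they miss things now and then, are a little off and sometimes report something else, mostly with a low value. They report only what shows in the picture. A call takes as long as a camera call. They do not tell look-alikes from the thing itself.
- finder.cut_out(picture, name): "region" (384x512 bool, what is visible of it) and "xy" ([column, row] in pixels, amid what is visible of it).
The state is a dict: "time_s": time; "joints": joint angles; "qd": joint speeds; "joint_torque": joint torques, N m; "tcp_pos": TCP position; "orientation": TCP orientation; "force": force on the tool from outside, world axes, zero at the start; "torque": the same for the moment, N m; "gripper_width": opening from 0.0 (shut) to 1.0 (fully open); "grip_force": force on a finger pad.
Only numpy, scipy, OpenCV 4.12 (cv2) and the standard library are available. Lean on these libraries where they do the work, as an engineer would, in place of code of your own. Each camera call takes 0.05 s, during which the arm holds its last target. There are 200 camera calls.

TASK

The steel beaker, the knobbed brass weight and the square aluminium block have each been left in another's place. Rearrange them so that the beaker stands in the middle of the hotplate stirrer's round plate, the weight in the middle of the balance's pan and the block in the middle of the wooden board, all upright, parking one of them on the middle of the empty cork mat while you make room. Set things down without dropping them, never stand any of them on the bare bench, and leave the two rubber stoppers and the small white dish where they are.

Things in the scene. Friction and masses are not known exactly. Their poses are not given: they have to be found in the camera images.
- beaker_mid (a point): Straight-sided open stainless-steel beaker, loose, about 0.12 to 0.19 kg: outer diameter 56 mm, height 75 mm, wall 3 mm. The point is on its axis, half-way up (37.5 mm above its underside); z up along its axis. It starts on the balance's pan.
- weight_mid (a point): Brass knobbed weight, loose, about 0.4 to 0.63 kg: cylinder of diameter 44 mm up to 52 mm, above it a narrow neck and a knob of diameter 24 mm, total height 73 mm. The point is on its axis, half of the total height up (36.5 mm above its underside, where it is still 44 mm wide); z up along its axis. It starts on the wooden board.
- block_mid (a point): Plain aluminium block with a square section, loose, about 0.2 to 0.33 kg: 40 x 40 mm, 60 mm tall. The point is its centre, 30 mm above its underside; x and y are square to its side faces, z up. It starts on the stirrer's round plate.
- stirrer_top (a point): Hotplate stirrer (cold), fixed: blue housing about 230 x 150 mm with a white control panel and knobs on the side towards the robot, and a round dark grey plate of diameter 134 mm. The point is the middle of the plate's top face, 100 mm above the bench; z up. The beaker belongs here.
- balance_top (a point): Electronic balance, fixed: white housing 180 x 130 mm with a display towards the robot, and a square steel pan 110 x 110 mm that does not give. The point is the middle of the pan's top face, 55 mm above the bench; z up. The weight belongs here.
- board_top (a point): Plain dark wooden board, fixed, 120 x 120 mm, 18 mm thick. The point is the middle of its top face, 18 mm above the bench; z up. The block belongs here.
- mat_top (a point): Round cork mat, fixed, diameter 120 mm, 15 mm thick, empty at the start: the free spot. The point is the middle of its top face, 15 mm above the bench; z up.
- stopper1: Black rubber stopper, loose bystander, diameter 22 mm below and 28 mm above, 24 mm tall, on the bench about 105 mm from the middle of the cork mat, on the robot's side. Origin at the centre of its underside.
- stopper2: A second such rubber stopper, about 100 mm from the middle of the cork mat, on the robot's side. Origin at the centre of its underside.
- dish: Small white ceramic dish, loose bystander, diameter 48 mm, 18 mm tall, on the bench about 120 mm from the middle of the wooden board, on the robot's side. Origin at the centre of its underside.
Not all that is in view belongs to the job. What is meant by the part that bears weight_mid is not green or pink, and is the larger of those in its own colour.

How it is judged:
On the way:
1. one of the three stands, upright and let go, on the cork mat (its axis within 30 mm of the mat's middle) (((horizontal distance between beaker_mid and mat_top below 0.03 m and z of beaker_mid in the frame of mat_top between 0.0315 and 0.0435 m and angle between beaker_mid's own z axis and vertical below 0.1 rad and linear speed of beaker below 0.02 m/s and contact force between the fingers and beaker below 0.1 N) or (horizontal distance between weight_mid and mat_top below 0.03 m and z of weight_mid in the frame of mat_top between 0.0305 and 0.0425 m and angle between weight_mid's own z axis and vertical below 0.1 rad and linear speed of weight below 0.02 m/s and contact force between the fingers and weight below 0.1 N) or (horizontal distance between block_mid and mat_top below 0.03 m and z of block_mid in the frame of mat_top between 0.024 and 0.036 m and angle between block_mid's own z axis and vertical below 0.1 rad and linear speed of block below 0.02 m/s and contact force between the fingers and block below 0.1 N))), for 0.2 s.
At the end, for the whole second after the job is handed in: The beaker stands on the stirrer's plate, the weight on the balance's pan and the block on the wooden board, each within 15 mm of the middle of its place, resting on it (height within 6 mm), upright within 0.1 rad, let go and at rest (horizontal distance between beaker_mid and stirrer_top below 0.015 m and z of beaker_mid in the frame of stirrer_top between 0.0315 and 0.0435 m and angle between each of beaker_mid, weight_mid, block_mid's own z axis and vertical below 0.1 rad and linear speed of each of beaker, weight, block below 0.02 m/s and contact force between the fingers and beaker below 0.1 N and horizontal distance between weight_mid and balance_top below 0.015 m and z of weight_mid in the frame of balance_top between 0.0305 and 0.0425 m and contact force between the fingers and weight below 0.1 N and horizontal distance between block_mid and board_top below 0.015 m and z of block_mid in the frame of board_top between 0.024 and 0.036 m and contact force between the fingers and block below 0.1 N); the robot touches nothing.
It fails at once if one of the three was put on the bare bench, fell there or was tipped over (height (world z) of beaker_mid below 0.0455 m or angle between any of beaker_mid, weight_mid, block_mid's own z axis and vertical above 0.6 rad or height (world z) of weight_mid below 0.0445 m or height (world z) of block_mid below 0.038 m).
It fails at once if one of the three was dropped from a height or thrown (faster than 0.7 m/s while not held) ((linear speed of beaker above 0.7 m/s and contact force between the fingers and beaker below 0.05 N) or (linear speed of weight above 0.7 m/s and contact force between the fingers and weight below 0.05 N) or (linear speed of block above 0.7 m/s and contact force between the fingers and block below 0.05 N)).
It fails at once if a stopper or the dish was disturbed (moved more than 30 mm) (distance of any of stopper1, stopper2, dish from where it was at the start of the episode above 0.03 m).
It also fails if it takes over 120 s, if anything falls off the work surface, if the arm or the gripper's body presses on something with over 40 N, if the wrist force passes 120 N, or if a joint passes its speed limit or range.

## Working session

There is one attempt and no reset: what is moved stays moved. The work goes in short steps, Python scripts to look and compute and a tool call to move; the robot and the scene stay as the last step left them, time stands still between calls to the robot, and variables do not carry over. Pictures are saved under pics/ and viewed, at most 14 in all, crops included, and the job is handed in when it is done.

Besides the shell and the picture viewer there is one more tool, called after "Emit:" in YAML: its name, and indented under it one key for each argument. apply_moves: Moves the arm, as the interface text tells. Its arguments: {"type":"object","properties":{"steps":{"type":"array","items":{"type":"object","properties":{"delta_pos":{"type":"array","items":{"type":"number"}},"spin":{"type":"number"},"grip":{"type":"number"}}}}},"required":["steps"]}

```bash
mkdir -p pics
cat > h.py <<'E'
import numpy as np, cv2
from workcell import sensors, cams, order, finder
from scipy.spatial.transform import Rotation as R
def cam(p,state=None):
    if 'tool_from_camera' in p:
        T=np.array(p['tool_from_camera']); Rt=R.from_quat(state['orientation']).as_matrix()
        return Rt@T[:3,3]+np.array(state['tcp_pos']), Rt@T[:3,:3]
    r=np.array(p['rotation']); 
    if r.shape!=(3,3): r=R.from_quat(r).as_matrix()
    return np.array(p['xyz']), r
def focal(p): return 192/np.tan(np.radians(p['fov_y'])/2)
def ray(p,uv,z,state=None):
    o,r=cam(p,state); f=focal(p)
    d=r@np.array([(uv[0]-p['cx'])/f,(uv[1]-p['cy'])/f,1.0])
    return o+d*(z-o[2])/d[2]
def proj(p,X,state=None):
    o,r=cam(p,state); c=r.T@(np.array(X)-o); f=focal(p)
    return np.array([p['cx']+f*c[0]/c[2],p['cy']+f*c[1]/c[2]])
def save(p,n): cv2.imwrite('pics/'+n+'.png',cv2.cvtColor(p['frame'],cv2.COLOR_RGB2BGR))
E
python3 - <<'E'
from h import *
s=sensors.sense(); print(s)
for n in ('top','side','wrist'):
    p=cams.snapshot(n); save(p,n+'0')
    print(n,{k:v for k,v in p.items() if k!='frame'})
    if n=='wrist': continue
    for nm in ['beaker_mid','weight_mid','block_mid','stirrer_top','balance_top','board_top','mat_top','stopper1','dish']:
        try:
            for d in finder.cut_out(p,nm)[:4]: print(nm,round(d['score'],2),np.round(d['xy'],1),d['region'].sum())
        except Exception as e: print(nm,e)
E
```

```text
{'time_s': 0.0, 'joints': array([ 1.45561028e+00,  2.55744802e-01,  1.07005020e-01, -4.54532367e-04,
       -1.42390699e+00, -2.84610399e-01]), 'qd': array([ 1.55737267e-03, -1.12893663e-03,  7.10089059e-06,  4.51740962e-04,
       -1.49896121e-03,  8.17626996e-04]), 'joint_torque': array([ 1.73886824e-04, -3.86631703e+01,  2.37937957e+01,  5.36502197e+00,
       -6.12038057e-03, -1.31773291e-05]), 'tcp_pos': array([0.21384078, 0.50621695, 0.24440021]), 'orientation': array([ 9.80079701e-01, -1.98602297e-01, -1.45697777e-04,  9.40926111e-04]), 'force': array([-0.2345957 , -0.62596965,  0.71264035]), 'torque': array([0.04124077, 0.00047824, 0.03256228]), 'grip_force': 0.0, 'gripper_width': 0.9951841599040799}
top {'fov_y': 54.68871725847754, 'cx': 257.33370522549836, 'cy': 184.26960188685212, 'xyz': array([ 0.36554216, -0.03686835,  1.34746499]), 'rotation': array([-0.69744469,  0.71395439, -0.04759993,  0.03967726]), 'shot': 1}
beaker_mid 0.49 [207.1 187. ] 240
weight_mid 0.71 [380.9 182.5] 177
weight_mid 0.45 [340.  163.6] 171
block_mid 0.64 [124.1 181.2] 248
stirrer_top 0.96 [136.9
[... 658 characters left out ...]
98.1] 288
stirrer_top 0.68 [223.3 124.3] 2220
balance_top 0.69 [226.9 182. ] 1907
balance_top 0.47 [312.8 294.5] 1855
board_top 0.9 [314.3 293.5] 1844
mat_top 0.58 [266.  225.9] 1200
stopper1 0.44 [228.7 225.5] 109
dish 0.58 [269.  297.3] 273
wrist {'fov_y': 68.36248707563382, 'cx': 258.1469249713786, 'cy': 194.4008136054439, 'tool_from_camera': array([[ 1.27710932e-03, -9.47301064e-01, -3.20342104e-01,
         8.25569812e-02],
       [ 9.99999184e-01,  1.20706237e-03,  4.17231471e-04,
        -6.68304844e-04],
       [-8.57091590e-06, -3.20342376e-01,  9.47301833e-01,
        -1.28202325e-01],
       [ 0.00000000e+00,  0.00000000e+00,  0.00000000e+00,
         1.00000000e+00]]), 'shot': 3}
```

Run:
```python
import cv2
for n in ('top0','side0'):
    i=cv2.imread(f'pics/{n}.png'); cv2.imwrite(f'pics/{n}b.png',cv2.resize(i,(800,600),interpolation=cv2.INTER_CUBIC))
```

```text
(no output)
```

View pics/top0b.png

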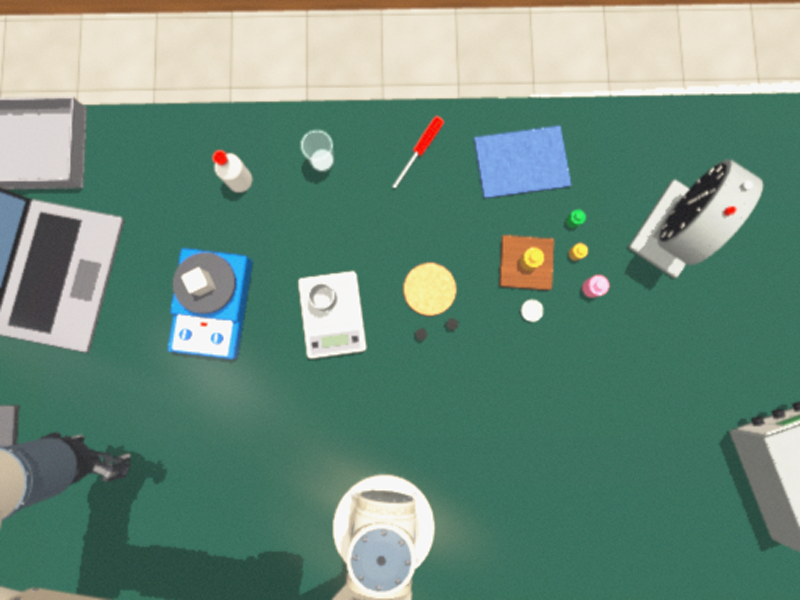

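View pics/side0b.png

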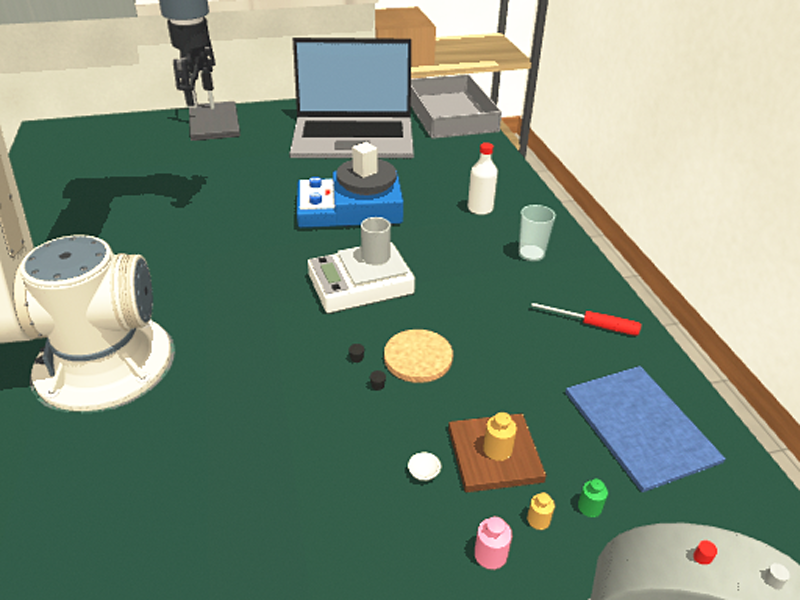

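Top view (800×600 scale): block on the stirrer at (198,282), beaker on the balance at (322,296), empty mat at (430,289). The large brass weight is on the board at (533,259). The small brass, green and pink weights beside it are decoys. Next I'll compute positions.

Run:
```python
from h import *
p=cams.snapshot('top')
q=cams.snapshot('side')
k=lambda u,v:(u*.64,v*.64)
for n,uv,z in [('mat',k(430,289),.015),('board c',k(527,263),.018),('plate',k(205,282),.1),('block top',k(196,278),.16),('beaker rim',k(323,295),.13),('weight knob',k(535,257),.091),('stop1',k(420,335),.012),('stop2',k(452,325),.012),('dish',k(532,310),.01),
  ('bal FL',k(299,279),.05),('bal FR',k(355,272),.05),('bal BR',k(366,350),.05),('bal BL',k(308,357),.05)]:
    print(n,ray(p,uv,z).round(3))
for n,uv,z in [('mat',k(418,354),.015),('board',k(497,452),.018),('plate',k(366,176),.1),('block top',k(364,150),.16),('beaker rim',k(376,225),.13),('weight knob',k(502,422),.091)]:
    print('side',n,ray(q,uv,z).round(3))
```

```text
mat [ 0.527 -0.118  0.015]
board c [ 0.582 -0.346  0.018]
plate [0.543 0.373 0.1  ]
block top [0.543 0.372 0.16 ]
beaker rim [0.505 0.115 0.13 ]
weight knob [ 0.583 -0.347  0.091]
stop1 [ 0.421 -0.092  0.012]
stop2 [ 0.442 -0.167  0.012]
dish [ 0.473 -0.354  0.01 ]
bal FL [0.552 0.178 0.05 ]
bal FR [0.565 0.052 0.05 ]
bal BR [0.389 0.03  0.05 ]
bal BL [0.377 0.159 0.05 ]
side mat [ 0.528 -0.124  0.015]
side board [ 0.586 -0.357  0.018]
side plate [0.539 0.356 0.1  ]
side block top [0.537 0.361 0.16 ]
side beaker rim [0.508 0.116 0.13 ]
side weight knob [ 0.584 -0.36   0.091]
```

Emit:
apply_moves:
  steps:
    - {"delta_pos": [5.2, 3.1, -0.6], "spin": 0, "grip": 0}
    - {"delta_pos": [5.2, 3.1, -0.6], "spin": 0, "grip": 0}
    - {"delta_pos": [5.2, 3.1, -0.6], "spin": 0, "grip": 0}
    - {"delta_pos": [5.2, 3.1, -0.6], "spin": 0, "grip": 0}
    - {"delta_pos": [5.2, 3.1, -0.6], "spin": 0, "grip": 0}

```text
time_s: 1.65
tcp_pos: [0.3583, 0.3095, 0.2699]
orientation: [0.98, -0.199, 0.0, -0.0]
force: [-0.1, -0.0, 0.0]
gripper_width: 1.006
grip_force: 0.0
```

Emit:
apply_moves:
  steps:
    - {"delta_pos": [5.2, 3.1, 0], "spin": -2.86, "grip": 0}
    - {"delta_pos": [5.2, 3.1, 0], "spin": -2.86, "grip": 0}
    - {"delta_pos": [5.2, 3.1, 0], "spin": -2.86, "grip": 0}
    - {"delta_pos": [5.2, 3.1, 0], "spin": -2.86, "grip": 0}
    - {"delta_pos": [5.2, 3.1, 0], "spin": -2.86, "grip": 0}

```text
time_s: 2.15
tcp_pos: [0.4943, 0.1246, 0.2696]
orientation: [1.0, 0.0, 0.0, -0.0]
force: [1.6, 1.8, 0.5]
gripper_width: 1.003
grip_force: 0.0
```

```bash
cat >> h.py <<'E'
def look(name,things,up=1.5):
    s=sensors.sense(); p=cams.snapshot('wrist')
    print('tcp',np.round(s['tcp_pos'],4),'t',s['time_s'])
    for nm,z in things:
        for d in finder.cut_out(p,nm)[:2]:
            m=d['region'].astype(np.uint8); c,_=cv2.findContours(m,0,2); c=max(c,key=cv2.contourArea)
            x,y,w,h=cv2.boundingRect(c); r=cv2.minAreaRect(c)
            print(nm,round(d['score'],2),'xy',np.round(d['xy'],1),'bbox',(x,y,w,h),'minrect',np.round(r[0],1),np.round(r[1],1),round(r[2],1),'@z',z,ray(p,r[0],z,s).round(4))
    save(p,name); i=cv2.imread(f'pics/{name}.png'); cv2.imwrite(f'pics/{name}.png',cv2.resize(i,None,fx=up,fy=up,interpolation=cv2.INTER_CUBIC))
    return s,p
E
python3 - <<'E'
from h import *
s,p=look('w1',[('beaker_mid',.13),('balance_top',.055)])
print(focal(p), 'axis dir',[proj(p,(.506,.115,z),s).round(1) for z in (.055,.13)])
import pickle; pickle.dump((s,p),open('w1.pkl','wb'))
E
```

```text
tcp [0.4943 0.1246 0.2696] t 2.15
beaker_mid 0.71 xy [262.1 171.2] bbox (236, 138, 55, 64) minrect [263.  169.5] [63. 54.] 90.0 @z 0.13 [0.5122 0.1205 0.13  ]
beaker_mid 0.34 xy [460.1 196.6] bbox (448, 187, 27, 21) minrect [460.5 196. ] [25.9 18.3] 26.6 @z 0.13 [ 0.4854 -0.0776  0.13  ]
balance_top 0.97 xy [290.4 185.4] bbox (213, 107, 111, 141) minrect [271.2 176.9] [133. 105.] 83.9 @z 0.055 [0.4845 0.1088 0.055 ]
282.71845923469834 axis dir [array([266.4, 160. ]), array([268.5, 175.7])]
```

View pics/w1.png

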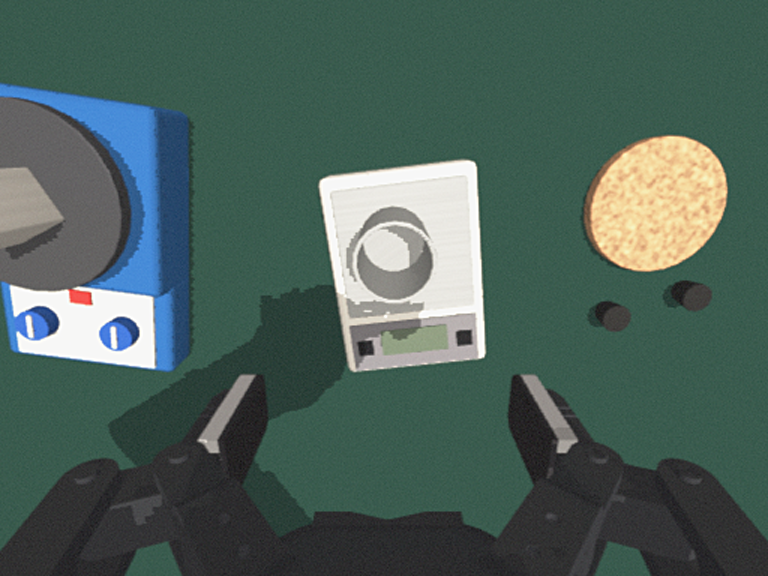

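The view shows the beaker rim centred at about (394,262), the pan corners at (331,192), (465,177), (474,304) and (344,319), and the mat centred at about (656,203), all in 768-scale pixels.

Run:
```python
from h import *; import pickle
s,p=pickle.load(open('w1.pkl','rb'))
f=lambda u,v:(u/1.5,v/1.5)
print('rim',ray(p,f(394,262),.13,s).round(4))
for y,z in ((222,.13),(302,.13)): print(ray(p,f(394,y),z,s).round(4))
for x in (354,435): print(ray(p,f(x,262),.13,s).round(4))
c=[ray(p,f(*u),.055,s) for u in ((331,192),(465,177),(474,304),(344,319))]; print(np.round(c,4),np.mean(c,0).round(4))
hsv=cv2.cvtColor(p['frame'],cv2.COLOR_RGB2HSV)
m=((hsv[...,0]>8)&(hsv[...,0]<30)&(hsv[...,1]>70)&(hsv[...,2]>110)).astype(np.uint8); m[:,:350]=0; m[200:]=0
c=max(cv2.findContours(m,0,1)[0],key=cv2.contourArea); P=np.array([ray(p,u,.015,s)[:2] for u in c[:,0,:]],np.float32)
print('mat',cv2.minEnclosingCircle(P),cv2.fitEllipse(P))
```

```text
rim [0.507  0.1207 0.13  ]
[0.5331 0.1209 0.13  ]
[0.4793 0.1205 0.13  ]
[0.507  0.1468 0.13  ]
[0.5071 0.094  0.13  ]
[[0.5444 0.1697 0.055 ]
 [0.5561 0.0645 0.055 ]
 [0.4502 0.0503 0.055 ]
 [0.4361 0.1628 0.055 ]] [0.4967 0.1118 0.055 ]
mat ((0.5290780067443848, -0.11313453316688538), 0.06243351474404335) ((0.5292326807975769, -0.11369826644659042), (0.11854209005832672, 0.12333814799785614), 163.4220428466797)
```

```bash
cat > st.py <<'E'
from h import *
s=sensors.sense(); print(s['time_s'],s['tcp_pos'].round(4),s['orientation'].round(3),s['force'].round(1),round(s['gripper_width'],3),s['grip_force'],s['joints'].round(2))
E
python3 st.py
```

```text
2.3 [0.4946 0.1238 0.2688] [ 1.    -0.003 -0.     0.   ] [-0.4  0.5 -0.6] 1.004 0.0 [ 0.55  0.17  0.06  0.   -1.46  1.01]
```

Emit:
apply_moves:
  steps:
    - {"delta_pos": [0.31, 0.12, 0.6], "spin": 0, "grip": 0}
    - {"delta_pos": [0.31, 0.12, 1.6], "spin": 0, "grip": 0}
    - {"delta_pos": [0.31, 0.12, 2.6], "spin": 0, "grip": 0}
    - {"delta_pos": [0.31, 0.12, 3.6], "spin": 0, "grip": 0}
    - {"delta_pos": [0.31, 0.12, 4.35], "spin": 0, "grip": 0}

```text
time_s: 2.8
tcp_pos: [0.5044, 0.1221, 0.0931]
orientation: [1.0, 0.0, -0.001, 0.0]
force: [0.8, 0.6, 0.1]
gripper_width: 0.993
grip_force: 0.0
```

Emit:
apply_moves:
  steps:
    - {"delta_pos": [0, 0, 0], "spin": 0, "grip": 0}
    - {"delta_pos": [0, 0, 0], "spin": 0, "grip": 1}
    - {"delta_pos": [0, 0, 0], "spin": 0, "grip": 1}
    - {"delta_pos": [0, 0, 0], "spin": 0, "grip": 1}
    - {"delta_pos": [0, 0, 0], "spin": 0, "grip": 1}

```text
time_s: 3.3
tcp_pos: [0.5075, 0.1224, 0.0978]
orientation: [1.0, 0.0, 0.002, -0.001]
force: [-0.8, 1.3, 7.1]
gripper_width: 0.63
grip_force: 63.8
```

Emit:
apply_moves:
  steps:
    - {"delta_pos": [0, 0, -0.3], "spin": 0, "grip": 1}
    - {"delta_pos": [0, 0, -1.1], "spin": 0, "grip": 1}
    - {"delta_pos": [0, 0, -1.9], "spin": 0, "grip": 1}
    - {"delta_pos": [0.1, 0.5, -2.3], "spin": 0, "grip": 1}
    - {"delta_pos": [0.2, 1.4, -2.3], "spin": 0, "grip": 1}

```text
time_s: 3.8
tcp_pos: [0.5156, 0.0665, 0.1914]
orientation: [1.0, 0.001, 0.003, -0.001]
force: [0.7, -0.4, -1.2]
gripper_width: 0.633
grip_force: 63.5
```

Emit:
apply_moves:
  steps:
    - {"delta_pos": [0.1, 1.0, 0], "spin": 0, "grip": 1}
    - {"delta_pos": [0.2, 2.0, 0], "spin": 0, "grip": 1}
    - {"delta_pos": [0.3, 3.0, 0], "spin": 0, "grip": 1}
    - {"delta_pos": [0.34, 4.0, 0], "spin": 0, "grip": 1}
    - {"delta_pos": [0.34, 4.5, 0], "spin": 0, "grip": 1}

```text
time_s: 4.3
tcp_pos: [0.527, -0.1173, 0.1882]
orientation: [1.0, -0.001, 0.0, 0.0]
force: [-0.2, 0.6, -1.3]
gripper_width: 0.631
grip_force: 63.6
```

Run:
```python
from h import *; import pickle
s=sensors.sense(); p=cams.snapshot('side'); save(p,'s2')
exec(open('st.py').read())
s,p=look('w2',[('mat_top',.015),('beaker_mid',.2)])
pickle.dump((s,p),open('w2.pkl','wb'))
```

```text
4.35 [ 0.5269 -0.1188  0.1881] [ 1.    -0.002 -0.     0.001] [-0.5 -2.4 -0.7] 0.633 63.61130001023412 [ 0.07  0.26 -0.03  0.   -1.28  1.5 ]
tcp [ 0.5269 -0.1188  0.1881] t 4.35
mat_top 0.84 xy [256.8 165. ] bbox (203, 121, 108, 91) minrect [256.3 165.4] [ 89.3 107.3] 88.5 @z 0.015 [ 0.541  -0.1165  0.015 ]
mat_top 0.32 xy [ 63.3 227.4] bbox (0, 140, 140, 168) minrect [ 63.3 223.4] [159.6 137.3] 82.3 @z 0.015 [0.4728 0.1085 0.015 ]
beaker_mid 0.84 xy [258.5 278.6] bbox (193, 193, 132, 153) minrect [258.5 269. ] [152. 131.] 90.0 @z 0.2 [ 0.5328 -0.1185  0.2   ]
beaker_mid 0.21 xy [ 61.  226.2] bbox (0, 140, 140, 167) minrect [ 64.1 223.3] [159.5 137.4] 83.5 @z 0.2 [ 0.5568 -0.0311  0.2   ]
```

View pics/w2.png

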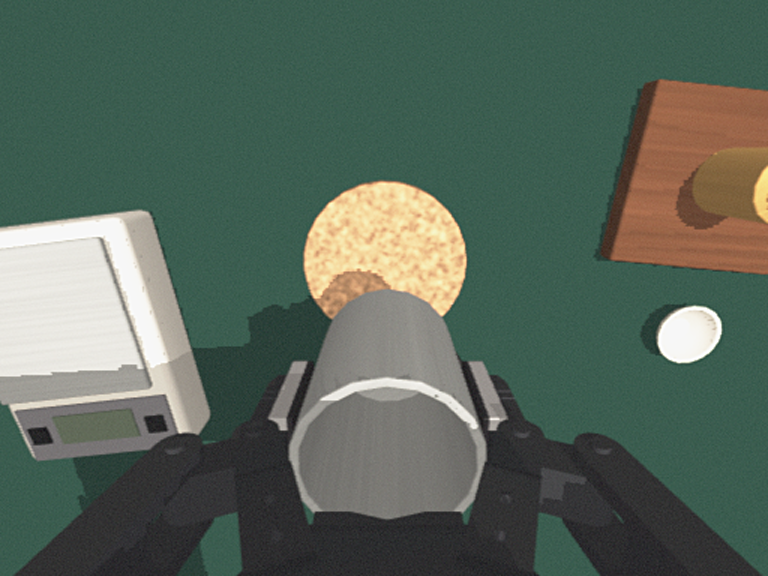

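The picture shows the beaker held upright, with the mat spanning x 303–467 and its far edge at y=181 (768 scale).

```bash
python3 - <<'E'
from h import *; import pickle
s,p=pickle.load(open('w2.pkl','rb'))
f=lambda u,v:(u/1.5,v/1.5)
for u in ((385,181),(303,261),(467,261)): print(ray(p,f(*u),.015,s).round(4))
print('rim far edge (z .223)',[ray(p,f(388,380),z,s).round(4) for z in (.218,.223)], 'x+28 expected', s['tcp_pos'])
E
python3 st.py
```

```text
[ 0.5882 -0.1172  0.015 ]
[ 0.5316 -0.0569  0.015 ]
[ 0.5312 -0.177   0.015 ]
rim far edge (z .223) [array([ 0.5518, -0.1186,  0.218 ]), array([ 0.5548, -0.1186,  0.223 ])] x+28 expected [ 0.52685018 -0.11881839  0.18814581]
4.5 [ 0.5272 -0.1148  0.1879] [ 1.    -0.001  0.    -0.   ] [ 0.1  0.2 -0.3] 0.632 63.61104454379529 [ 0.08  0.26 -0.03 -0.   -1.28  1.49]
```

Emit:
apply_moves:
  steps:
    - {"delta_pos": [0.05, 0, 1.0], "spin": 0, "grip": 1}
    - {"delta_pos": [0.05, 0, 2.0], "spin": 0, "grip": 1}
    - {"delta_pos": [0.05, 0, 2.8], "spin": 0, "grip": 1}
    - {"delta_pos": [0.05, 0, 3.1], "spin": 0, "grip": 1}
    - {"delta_pos": [0.05, 0, 3.1], "spin": 0, "grip": 1}

```text
time_s: 5.0
tcp_pos: [0.5286, -0.1139, 0.0624]
orientation: [1.0, 0.0, -0.002, 0.0]
force: [-0.2, -0.9, -1.3]
gripper_width: 0.629
grip_force: 63.5
```

```bash
python3 st.py
```

```text
5.0 [ 0.5286 -0.1139  0.0624] [ 1.     0.    -0.002  0.   ] [-0.2 -0.9 -1.3] 0.629 63.53779077529907 [ 0.08  0.37 -0.23 -0.   -0.98  1.49]
```

Emit:
apply_moves:
  steps:
    - {"delta_pos": [0, 0, 0.05], "spin": 0, "grip": 1}
    - {"delta_pos": [0, 0, 0.1], "spin": 0, "grip": 1}
    - {"delta_pos": [0, 0, 0.13], "spin": 0, "grip": 1}
    - {"delta_pos": [0, 0, 0.13], "spin": 0, "grip": 1}
    - {"delta_pos": [0, 0, 0.13], "spin": 0, "grip": 1}

```text
time_s: 5.5
tcp_pos: [0.5296, -0.1146, 0.0586]
orientation: [1.0, -0.0, 0.0, 0.0]
force: [0.8, 0.3, -1.5]
gripper_width: 0.631
grip_force: 63.5
```

Emit:
apply_moves:
  steps:
    - {"delta_pos": [0, 0, 0.03], "spin": 0, "grip": 1}
    - {"delta_pos": [0, 0, 0.04], "spin": 0, "grip": 1}
    - {"delta_pos": [0, 0, 0.04], "spin": 0, "grip": 1}

```text
time_s: 5.8
tcp_pos: [0.5297, -0.1147, 0.0579]
orientation: [1.0, -0.0, 0.001, 0.0]
force: [-2.8, 0.5, 8.0]
gripper_width: 0.632
grip_force: 64.6
```

Emit:
apply_moves:
  steps:
    - {"delta_pos": [0, 0, 0], "spin": 0, "grip": 0}
    - {"delta_pos": [0, 0, 0], "spin": 0, "grip": 0}
    - {"delta_pos": [0, 0, 0], "spin": 0, "grip": 0}
    - {"delta_pos": [0, 0, 0], "spin": 0, "grip": 0}

```text
time_s: 6.2
tcp_pos: [0.5293, -0.1146, 0.0563]
orientation: [1.0, -0.0, -0.0, 0.0]
force: [-0.2, -0.7, 0.4]
gripper_width: 1.003
grip_force: 0.0
```

Emit:
apply_moves:
  steps:
    - {"delta_pos": [0, 0, -0.5], "spin": 0, "grip": 0}
    - {"delta_pos": [0, 0, -1.5], "spin": 0, "grip": 0}
    - {"delta_pos": [0, 0, -2.7], "spin": 0, "grip": 0}
    - {"delta_pos": [0, 0, -3.9], "spin": 0, "grip": 0}
    - {"delta_pos": [0.2, 1.0, -4.5], "spin": 0, "grip": 0}

```text
time_s: 6.7
tcp_pos: [0.5388, -0.1527, 0.2421]
orientation: [1.0, 0.002, 0.004, 0.0]
force: [1.5, -0.8, 0.2]
gripper_width: 1.002
grip_force: 0.0
```

Emit:
apply_moves:
  steps:
    - {"delta_pos": [0.1, 1.2, 0], "spin": 0, "grip": 0}
    - {"delta_pos": [0.2, 2.4, 0], "spin": 0, "grip": 0}
    - {"delta_pos": [0.3, 3.6, 0], "spin": 0, "grip": 0}
    - {"delta_pos": [0.4, 4.6, 0], "spin": 0, "grip": 0}
    - {"delta_pos": [0.4, 4.6, 0], "spin": 0, "grip": 0}

```text
time_s: 7.2
tcp_pos: [0.5524, -0.343, 0.2345]
orientation: [1.0, -0.003, -0.001, 0.0]
force: [0.5, 0.3, -0.3]
gripper_width: 0.998
grip_force: 0.0
```

Run:
```python
from h import *; import pickle
sensors.sense(); cams.snapshot('top')
s,p=look('w3',[('weight_mid',.07),('board_top',.018)])
pickle.dump((s,p),open('w3.pkl','wb'))
```

```text
tcp [ 0.5527 -0.3409  0.2349] t 7.25
weight_mid 0.84 xy [266.2 145. ] bbox (246, 121, 42, 47) minrect [265.7 145.4] [45.2 41.1] 63.4 @z 0.07 [ 0.5895 -0.3482  0.07  ]
weight_mid 0.81 xy [374.2  46.5] bbox (350, 28, 44, 40) minrect [371.6  48.2] [32.2 45.6] 63.4 @z 0.07 [ 0.6794 -0.4462  0.07  ]
board_top 0.84 xy [255.5 123.1] bbox (213, 86, 107, 105) minrect [263.1 138.7] [103.9  99.8] 5.5 @z 0.018 [ 0.5893 -0.3463  0.018 ]
board_top 0.27 xy [ 81.2 255.3] bbox (71, 246, 26, 24) minrect [ 83.9 258. ] [19.6 27.3] 59.0 @z 0.018 [ 0.4251 -0.0967  0.018 ]
```

View pics/w3.png

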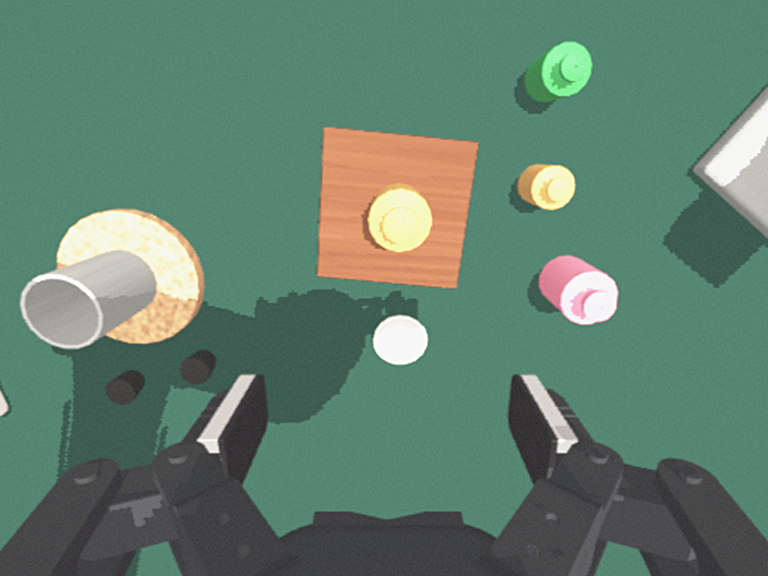

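The beaker stands upright on the mat. The weight's knob is at (403,226) and its shoulder circle at (400,220). The board corners are (323,127), (478,143), (457,289) and (317,275), in 768-scale pixels.

```bash
python3 - <<'E'
from h import *; import pickle
s,p=pickle.load(open('w3.pkl','rb'))
f=lambda u,v:(u/1.5,v/1.5)
print('knob',ray(p,f(403,226),.091,s).round(4),'sh',ray(p,f(400,220),.07,s).round(4))
c=[ray(p,f(*u),.018,s) for u in ((323,127),(478,143),(457,289),(317,275))]; print(np.round(c,4),np.mean(c,0).round(4))
E
python3 st.py
```

```text
knob [ 0.5877 -0.3506  0.091 ] sh [ 0.5882 -0.3492  0.07  ]
[[ 0.6504 -0.2918  0.018 ]
 [ 0.6386 -0.4102  0.018 ]
 [ 0.5205 -0.4     0.018 ]
 [ 0.5334 -0.2807  0.018 ]] [ 0.5857 -0.3457  0.018 ]
7.4 [ 0.5533 -0.338   0.2364] [ 1. -0. -0. -0.] [-0.3 -0.5 -0. ] 0.999 0.0 [-0.31  0.46  0.38 -0.   -1.49  1.88]
```

Emit:
apply_moves:
  steps:
    - {"delta_pos": [0.85, 0.26, 0.4], "spin": 0, "grip": 0}
    - {"delta_pos": [0.85, 0.26, 1.4], "spin": 0, "grip": 0}
    - {"delta_pos": [0.85, 0.26, 2.6], "spin": 0, "grip": 0}
    - {"delta_pos": [0.85, 0.26, 3.7], "spin": 0, "grip": 0}
    - {"delta_pos": [0.85, 0.26, 4.65], "spin": 0, "grip": 0}

```text
time_s: 7.9
tcp_pos: [0.587, -0.3471, 0.0487]
orientation: [1.0, 0.001, -0.0, -0.0]
force: [1.1, -0.4, 0.1]
gripper_width: 1.004
grip_force: 0.0
```

Emit:
apply_moves:
  steps:
    - {"delta_pos": [0, 0, 0], "spin": 0, "grip": 0}
    - {"delta_pos": [0, 0, 0], "spin": 0, "grip": 1}
    - {"delta_pos": [0, 0, 0], "spin": 0, "grip": 1}
    - {"delta_pos": [0, 0, 0], "spin": 0, "grip": 1}
    - {"delta_pos": [0, 0, 0], "spin": 0, "grip": 1}

```text
time_s: 8.4
tcp_pos: [0.5891, -0.3496, 0.0541]
orientation: [1.0, 0.0, 0.003, 0.001]
force: [-0.1, 1.0, 5.7]
gripper_width: 0.501
grip_force: 61.8
```

Emit:
apply_moves:
  steps:
    - {"delta_pos": [0, 0, -0.3], "spin": 0, "grip": 1}
    - {"delta_pos": [0, 0, -1.0], "spin": 0, "grip": 1}
    - {"delta_pos": [0, 0, -2.0], "spin": 0, "grip": 1}
    - {"delta_pos": [0, 0, -3.0], "spin": 0, "grip": 1}
    - {"delta_pos": [0, 0, -4.0], "spin": 0, "grip": 1}

```text
time_s: 8.9
tcp_pos: [0.5866, -0.3487, 0.2126]
orientation: [1.0, -0.0, -0.0, -0.0]
force: [1.7, -0.5, -3.9]
gripper_width: 0.491
grip_force: 61.8
```

Emit:
apply_moves:
  steps:
    - {"delta_pos": [-0.1, -0.8, 0], "spin": 0, "grip": 1}
    - {"delta_pos": [-0.3, -1.8, 0], "spin": 0, "grip": 1}
    - {"delta_pos": [-0.6, -2.9, 0], "spin": 0, "grip": 1}
    - {"delta_pos": [-0.8, -4.0, 0], "spin": 0, "grip": 1}
    - {"delta_pos": [-1.0, -5.1, 0], "spin": 0, "grip": 1}

```text
time_s: 9.4
tcp_pos: [0.5461, -0.1433, 0.211]
orientation: [1.0, -0.001, -0.0, -0.0]
force: [1.0, -0.2, -4.1]
gripper_width: 0.495
grip_force: 61.9
```

Emit:
apply_moves:
  steps:
    - {"delta_pos": [-0.2, -1.2, 0], "spin": 0, "grip": 1}
    - {"delta_pos": [-0.5, -2.4, 0], "spin": 0, "grip": 1}
    - {"delta_pos": [-0.7, -3.6, 0], "spin": 0, "grip": 1}
    - {"delta_pos": [-1.0, -4.7, 0], "spin": 0, "grip": 1}
    - {"delta_pos": [-1.2, -5.3, 0], "spin": 0, "grip": 1}

```text
time_s: 9.9
tcp_pos: [0.498, 0.0699, 0.2111]
orientation: [1.0, 0.001, -0.0, -0.001]
force: [0.7, -0.0, -4.7]
gripper_width: 0.494
grip_force: 62.1
```

```bash
python3 - <<'E'
from h import *; import pickle
sensors.sense(); cams.snapshot('side');sensors.sense(); cams.snapshot('side')
s,p=look('w4',[('weight_mid',.2),('balance_top',.055)])
pickle.dump((s,p),open('w4.pkl','wb'))
E
python3 st.py
```

```text
tcp [0.4981 0.0699 0.2111] t 10.0
weight_mid 0.78 xy [258.5 271.2] bbox (214, 207, 90, 129) minrect [258.5 271. ] [128.  89.] 90.0 @z 0.2 [0.4875 0.0701 0.2   ]
balance_top 0.92 xy [213.4 171.4] bbox (153, 111, 132, 155) minrect [226.4 182.9] [142.7 123.8] 77.7 @z 0.055 [0.4972 0.1038 0.055 ]
10.15 [0.4992 0.0668 0.2109] [ 1. -0. -0. -0.] [-0.1  0.3 -2.8] 0.491 62.187011050991714 [ 0.44  0.18 -0.08 -0.   -1.31  1.13]
```

View pics/w4.png

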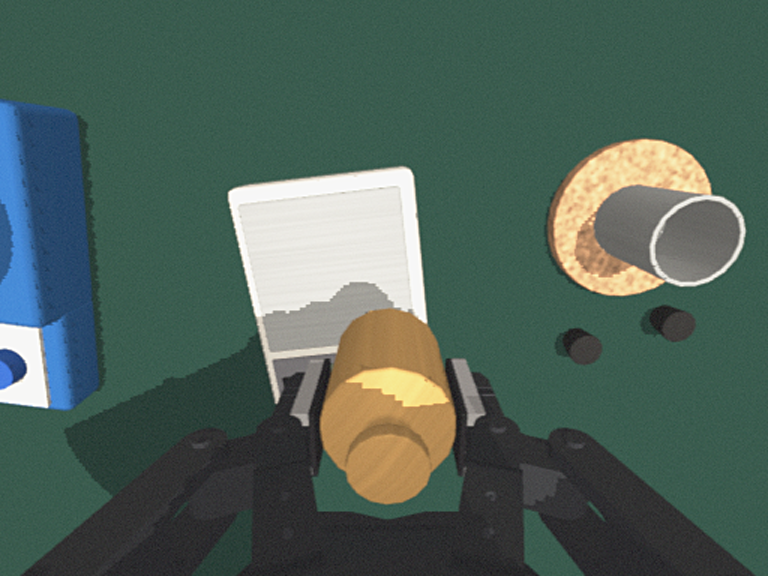

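The weight is held upright. Visible pan corners are TL (238,207), TR (402,187) and BL (272,354), in 768-scale pixels.

```bash
python3 - <<'E'
from h import *; import pickle
s,p=pickle.load(open('w4.pkl','rb'))
f=lambda u,v:(u/1.5,v/1.5)
c=np.array([ray(p,f(*u),.055,s) for u in ((238,207),(402,187),(272,354))]); print(c.round(4),(c[1]+c[2])/2,np.linalg.norm(c[0]-c[1]),np.linalg.norm(c[0]-c[2]))
print('weight shoulder far edge', ray(p,f(388,368),.229,s).round(4), 'tcp',s['tcp_pos'])
q=cams.snapshot('side'); 
for n in('beaker_mid',): print([(d['score'],d['xy']) for d in finder.cut_out(q,n)[:2]])
save(q,'s4')
E
python3 st.py
```

```text
[[0.5435 0.1698 0.055 ]
 [0.5569 0.0612 0.055 ]
 [0.4352 0.1562 0.055 ]] [0.49603954 0.10867788 0.055     ] 0.10941713080417265 0.1091288454915865
weight shoulder far edge [0.52   0.0702 0.229 ] tcp [0.49808228 0.0698631  0.21114535]
[(0.79, [269.9, 214.2])]
10.25 [0.4995 0.0662 0.2106] [ 1.    -0.001 -0.     0.   ] [ 0.6 -0.2 -4.8] 0.498 62.18770312378183 [ 0.44  0.18 -0.08 -0.   -1.31  1.13]
```

Emit:
apply_moves:
  steps:
    - {"delta_pos": [-0.07, -1.08, 0], "spin": 0, "grip": 1}
    - {"delta_pos": [-0.07, -1.08, 0.8], "spin": 0, "grip": 1}
    - {"delta_pos": [-0.07, -1.08, 1.8], "spin": 0, "grip": 1}
    - {"delta_pos": [-0.07, -1.08, 2.6], "spin": 0, "grip": 1}
    - {"delta_pos": [-0.07, -1.08, 2.9], "spin": 0, "grip": 1}

```text
time_s: 10.75
tcp_pos: [0.4947, 0.1085, 0.0912]
orientation: [1.0, -0.001, -0.003, 0.001]
force: [-2.2, 1.2, 3.1]
gripper_width: 0.496
grip_force: 64.0
```

Emit:
apply_moves:
  steps:
    - {"delta_pos": [0, 0, 0.04], "spin": 0, "grip": 1}
    - {"delta_pos": [0, 0, 0.07], "spin": 0, "grip": 1}
    - {"delta_pos": [0, 0, 0.07], "spin": 0, "grip": 1}

```text
time_s: 11.05
tcp_pos: [0.4976, 0.1103, 0.0927]
orientation: [1.0, -0.0, 0.001, -0.0]
force: [0.7, 0.6, -3.5]
gripper_width: 0.495
grip_force: 62.8
```

Emit:
apply_moves:
  steps:
    - {"delta_pos": [0, 0, 0.03], "spin": 0, "grip": 1}
    - {"delta_pos": [0, 0, 0.03], "spin": 0, "grip": 1}

```text
time_s: 11.25
tcp_pos: [0.4973, 0.1104, 0.0912]
orientation: [1.0, -0.0, 0.001, -0.0]
force: [0.5, -0.2, -3.1]
gripper_width: 0.494
grip_force: 63.0
```

Emit:
apply_moves:
  steps:
    - {"delta_pos": [0, 0, 0.03], "spin": 0, "grip": 1}
    - {"delta_pos": [0, 0, 0.03], "spin": 0, "grip": 1}

```text
time_s: 11.45
tcp_pos: [0.4973, 0.1104, 0.0911]
orientation: [1.0, 0.0, 0.001, -0.0]
force: [-4.1, -0.1, 7.5]
gripper_width: 0.501
grip_force: 63.9
```

Emit:
apply_moves:
  steps:
    - {"delta_pos": [0, 0, 0], "spin": 0, "grip": 0}
    - {"delta_pos": [0, 0, 0], "spin": 0, "grip": 0}
    - {"delta_pos": [0, 0, 0], "spin": 0, "grip": 0}
    - {"delta_pos": [0, 0, 0], "spin": 0, "grip": 0}

```text
time_s: 11.85
tcp_pos: [0.4968, 0.1103, 0.0893]
orientation: [1.0, -0.0, 0.0, -0.0]
force: [-0.1, -0.0, -0.2]
gripper_width: 1.003
grip_force: 0.0
```

Emit:
apply_moves:
  steps:
    - {"delta_pos": [0, 0, -0.5], "spin": 0, "grip": 0}
    - {"delta_pos": [0, 0, -1.5], "spin": 0, "grip": 0}
    - {"delta_pos": [0, 0, -2.6], "spin": 0, "grip": 0}
    - {"delta_pos": [0, 0, -3.7], "spin": 0, "grip": 0}
    - {"delta_pos": [0, -0.8, -4.5], "spin": 0, "grip": 0}

```text
time_s: 12.35
tcp_pos: [0.4973, 0.1405, 0.2731]
orientation: [1.0, -0.002, 0.002, -0.0]
force: [1.5, 0.4, 0.0]
gripper_width: 0.997
grip_force: 0.0
```

Emit:
apply_moves:
  steps:
    - {"delta_pos": [0, -1.2, 0], "spin": 0, "grip": 0}
    - {"delta_pos": [0, -2.4, 0], "spin": 0, "grip": 0}
    - {"delta_pos": [0, -3.6, 0], "spin": 0, "grip": 0}
    - {"delta_pos": [0, -4.7, 0], "spin": 0, "grip": 0}
    - {"delta_pos": [0, -5.4, 0], "spin": 0, "grip": 0}

```text
time_s: 12.85
tcp_pos: [0.4962, 0.3611, 0.2684]
orientation: [1.0, 0.001, -0.0, 0.0]
force: [0.6, -0.4, 1.1]
gripper_width: 1.0
grip_force: 0.0
```

```bash
python3 - <<'E'
from h import *; import pickle
for i in range(3): sensors.sense(); cams.snapshot('side')
s,p=look('w5',[('block_mid',.16),('stirrer_top',.1)])
pickle.dump((s,p),open('w5.pkl','wb'))
E
python3 st.py
```

```text
tcp [0.4964 0.3598 0.268 ] t 13.0
block_mid 0.69 xy [238.3 144.5] bbox (208, 115, 61, 62) minrect [238.8 146. ] [50.6 50.7] 66.0 @z 0.16 [0.5417 0.3764 0.16  ]
stirrer_top 0.91 xy [248.9 172.5] bbox (176, 52, 143, 198) minrect [237.6 152.2] [139.2 184. ] 8.6 @z 0.1 [0.5257 0.3818 0.1   ]
13.15 [0.497  0.3575 0.2695] [ 1.    -0.001  0.     0.   ] [-0.  -0.2 -0.5] 1.001 0.0 [ 0.88  0.38  0.34  0.   -1.53  0.69]
```

View pics/w5.png

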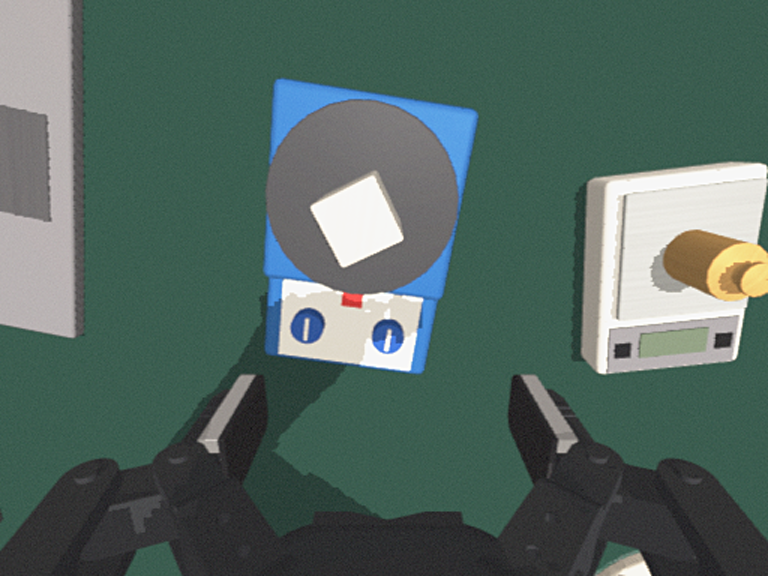

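The weight stands on the pan. The block's top corners are (376,171), (404,239), (344,268) and (310,208). The plate spans x 266–459 and y 99–293 (768 scale).

Run:
```python
from h import *; import pickle
s,p=pickle.load(open('w5.pkl','rb'))
f=lambda u,v:(u/1.5,v/1.5)
c=np.array([ray(p,f(*u),.16,s) for u in ((376,171),(404,239),(344,268),(310,208))]); print(c.round(4),c.mean(0))
for i in range(4): d=c[(i+1)%4]-c[i]; print(np.linalg.norm(d),np.degrees(np.arctan2(d[1],d[0])))
e=[ray(p,f(*u),.1,s) for u in ((266,196),(459,196),(362,99),(362,293))]; print(np.round(e,4),'plate',e[2][:2]/2+e[3][:2]/2, e[0][:2]/2+e[1][:2]/2)
```

```text
[[0.5674 0.3664 0.16  ]
 [0.5305 0.3508 0.16  ]
 [0.5135 0.3852 0.16  ]
 [0.5477 0.4029 0.16  ]] [0.53978676 0.376301   0.16      ]
0.04006231861687619 -157.0943426574471
0.038349524899783514 116.3949742794011
0.03852519196287074 27.363500225932512
0.041465019585891064 -61.57563989677367
[[0.5477 0.4432 0.1   ]
 [0.5481 0.3111 0.1   ]
 [0.6087 0.3765 0.1   ]
 [0.4777 0.3786 0.1   ]] plate [0.54316383 0.3775856 ] [0.54789172 0.37714678]
```

Emit:
apply_moves:
  steps:
    - {"delta_pos": [0.5, -0.2, 0], "spin": -1, "grip": 0}
    - {"delta_pos": [1.09, -0.43, 0.5], "spin": -2, "grip": 0}
    - {"delta_pos": [1.09, -0.43, 1.0], "spin": -3, "grip": 0}
    - {"delta_pos": [1.09, -0.43, 1.5], "spin": -3.25, "grip": 0}
    - {"delta_pos": [1.09, -0.43, 1.5], "spin": -3.25, "grip": 0}

```text
time_s: 13.65
tcp_pos: [0.5396, 0.3734, 0.2064]
orientation: [0.975, 0.224, -0.003, 0.001]
force: [-0.4, -0.1, 0.1]
gripper_width: 1.002
grip_force: 0.0
```

Emit:
apply_moves:
  steps:
    - {"delta_pos": [0, 0, 0.7], "spin": 0, "grip": 0}
    - {"delta_pos": [0, 0, 1.4], "spin": 0, "grip": 0}
    - {"delta_pos": [0, 0, 1.98], "spin": 0, "grip": 0}
    - {"delta_pos": [0, 0, 1.98], "spin": 0, "grip": 0}
    - {"delta_pos": [0, 0, 1.98], "spin": 0, "grip": 0}

```text
time_s: 14.15
tcp_pos: [0.5412, 0.3752, 0.1321]
orientation: [0.975, 0.224, 0.001, -0.0]
force: [0.3, 1.1, 1.5]
gripper_width: 1.001
grip_force: 0.0
```

Emit:
apply_moves:
  steps:
    - {"delta_pos": [0, 0, 0], "spin": 0, "grip": 1}
    - {"delta_pos": [0, 0, 0], "spin": 0, "grip": 1}
    - {"delta_pos": [0, 0, 0], "spin": 0, "grip": 1}
    - {"delta_pos": [0, 0, 0], "spin": 0, "grip": 1}
    - {"delta_pos": [0, 0, 0], "spin": 0, "grip": 1}

```text
time_s: 14.65
tcp_pos: [0.5408, 0.376, 0.1314]
orientation: [0.974, 0.225, 0.001, -0.001]
force: [-1.4, 0.7, 4.8]
gripper_width: 0.464
grip_force: 61.4
```

Emit:
apply_moves:
  steps:
    - {"delta_pos": [0, 0, -0.5], "spin": 0, "grip": 1}
    - {"delta_pos": [0, 0, -1.5], "spin": 0.25, "grip": 1}
    - {"delta_pos": [0, 0, -2.5], "spin": 1.25, "grip": 1}
    - {"delta_pos": [0, 0, -3.0], "spin": 2.25, "grip": 1}
    - {"delta_pos": [0, 0, -3.0], "spin": 3.25, "grip": 1}

```text
time_s: 15.15
tcp_pos: [0.5413, 0.3759, 0.2535]
orientation: [1.0, -0.003, 0.002, -0.002]
force: [-0.1, 0.6, -3.0]
gripper_width: 0.461
grip_force: 61.0
```

Emit:
apply_moves:
  steps:
    - {"delta_pos": [0.0, 0.9, 0], "spin": 0, "grip": 1}
    - {"delta_pos": [0.0, 2.0, 0], "spin": 0, "grip": 1}
    - {"delta_pos": [0.1, 3.1, 0], "spin": 0, "grip": 1}
    - {"delta_pos": [0.2, 4.3, 0], "spin": 0, "grip": 1}
    - {"delta_pos": [0.2, 5.5, 0], "spin": 0, "grip": 1}

```text
time_s: 15.65
tcp_pos: [0.5476, 0.1535, 0.2488]
orientation: [1.0, -0.0, -0.001, 0.0]
force: [1.2, 0.1, -2.9]
gripper_width: 0.459
grip_force: 61.3
```

Emit:
apply_moves:
  steps:
    - {"delta_pos": [0.0, 1.2, 0], "spin": 0, "grip": 1}
    - {"delta_pos": [0.0, 2.4, 0], "spin": 0, "grip": 1}
    - {"delta_pos": [0.1, 3.6, 0], "spin": 0, "grip": 1}
    - {"delta_pos": [0.2, 4.8, 0], "spin": 0, "grip": 1}
    - {"delta_pos": [0.2, 6.0, 0], "spin": 0, "grip": 1}

```text
time_s: 16.15
tcp_pos: [0.5555, -0.0863, 0.2489]
orientation: [1.0, -0.0, -0.001, -0.0]
force: [1.7, -0.2, -2.3]
gripper_width: 0.459
grip_force: 61.3
```

Emit:
apply_moves:
  steps:
    - {"delta_pos": [0.0, 1.2, 0], "spin": 0, "grip": 1}
    - {"delta_pos": [0.0, 2.4, 0], "spin": 0, "grip": 1}
    - {"delta_pos": [0.1, 3.5, 0], "spin": 0, "grip": 1}
    - {"delta_pos": [0.2, 4.5, 0], "spin": 0, "grip": 1}
    - {"delta_pos": [0.2, 4.9, 0], "spin": 0, "grip": 1}

```text
time_s: 16.65
tcp_pos: [0.5631, -0.2838, 0.248]
orientation: [1.0, -0.002, -0.002, -0.0]
force: [0.0, 0.1, -3.6]
gripper_width: 0.458
grip_force: 61.6
```

```bash
python3 - <<'E'
from h import *; import pickle
for i in range(3): sensors.sense(); cams.snapshot('side')
s,p=look('w6',[('block_mid',.25),('board_top',.018)])
pickle.dump((s,p),open('w6.pkl','wb'))
E
python3 st.py
```

```text
tcp [ 0.5635 -0.281   0.2486] t 16.8
block_mid 0.69 xy [258.  276.8] bbox (210, 210, 97, 129) minrect [258. 274.] [128.  96.] 90.0 @z 0.25 [ 0.5595 -0.2805  0.25  ]
board_top 0.72 xy [307.4 144.8] bbox (259, 95, 107, 103) minrect [311.1 146. ] [99.3 95. ] 5.9 @z 0.018 [ 0.5891 -0.3473  0.018 ]
16.95 [ 0.5641 -0.2794  0.2499] [ 1.  0. -0. -0.] [-0.  -0.2 -2.9] 0.461 61.55219793319702 [-0.21  0.42  0.35 -0.   -1.51  1.78]
```

View pics/w6.png

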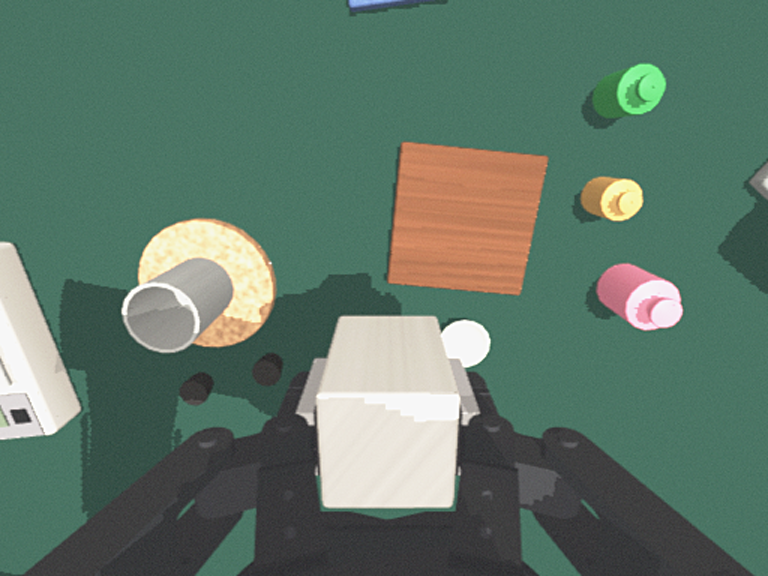

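The block is held upright and the board is empty, with corners at (402,142), (547,156), (521,294) and (388,283).

Run:
```python
from h import *; import pickle
s,p=pickle.load(open('w6.pkl','rb'))
f=lambda u,v:(u/1.5,v/1.5)
c=np.array([ray(p,f(*u),.018,s) for u in ((402,142),(547,156),(521,294),(388,283))]); print(c.round(4),c.mean(0))
print('block far top edge',[ray(p,f(388,393),z,s).round(4) for z in (.276,.278)])
```

```text
[[ 0.6504 -0.2921  0.018 ]
 [ 0.6396 -0.409   0.018 ]
 [ 0.522  -0.3999  0.018 ]
 [ 0.5324 -0.2809  0.018 ]] [ 0.58611283 -0.34547317  0.018     ]
block far top edge [array([ 0.5831, -0.2808,  0.276 ]), array([ 0.5844, -0.2808,  0.278 ])]
```

Emit:
apply_moves:
  steps:
    - {"delta_pos": [0.3, 1.0, 0.3], "spin": 0, "grip": 1}
    - {"delta_pos": [0.55, 1.65, 1.0], "spin": 0, "grip": 1}
    - {"delta_pos": [0.55, 1.65, 2.0], "spin": 0, "grip": 1}
    - {"delta_pos": [0.55, 1.65, 3.0], "spin": 0, "grip": 1}
    - {"delta_pos": [0.55, 1.65, 4.0], "spin": 0, "grip": 1}

```text
time_s: 17.45
tcp_pos: [0.5863, -0.3453, 0.0889]
orientation: [1.0, 0.0, 0.0, -0.0]
force: [0.6, -0.2, -2.9]
gripper_width: 0.459
grip_force: 62.3
```

Emit:
apply_moves:
  steps:
    - {"delta_pos": [0, 0, 0.4], "spin": 0, "grip": 1}
    - {"delta_pos": [0, 0, 0.75], "spin": 0, "grip": 1}
    - {"delta_pos": [0, 0, 0.9], "spin": 0, "grip": 1}
    - {"delta_pos": [0, 0, 0.9], "spin": 0, "grip": 1}
    - {"delta_pos": [0, 0, 0.9], "spin": 0, "grip": 1}

```text
time_s: 17.95
tcp_pos: [0.587, -0.3467, 0.0556]
orientation: [1.0, 0.0, 0.001, 0.001]
force: [-0.1, 0.1, -2.1]
gripper_width: 0.459
grip_force: 62.0
```

Emit:
apply_moves:
  steps:
    - {"delta_pos": [0, 0, 0.04], "spin": 0, "grip": 1}
    - {"delta_pos": [0, 0, 0.06], "spin": 0, "grip": 1}
    - {"delta_pos": [0, 0, 0.06], "spin": 0, "grip": 1}

```text
time_s: 18.25
tcp_pos: [0.5861, -0.3467, 0.052]
orientation: [1.0, -0.0, 0.0, 0.0]
force: [0.4, -0.3, -3.0]
gripper_width: 0.466
grip_force: 62.0
```

Emit:
apply_moves:
  steps:
    - {"delta_pos": [0, 0, 0.04], "spin": 0, "grip": 1}
    - {"delta_pos": [0, 0, 0.04], "spin": 0, "grip": 1}

```text
time_s: 18.45
tcp_pos: [0.5859, -0.3466, 0.0499]
orientation: [1.0, -0.0, -0.0, -0.0]
force: [-0.3, -0.6, -3.5]
gripper_width: 0.462
grip_force: 62.0
```

Emit:
apply_moves:
  steps:
    - {"delta_pos": [0, 0, 0.03], "spin": 0, "grip": 1}
    - {"delta_pos": [0, 0, 0.03], "spin": 0, "grip": 1}

```text
time_s: 18.65
tcp_pos: [0.5861, -0.3467, 0.0494]
orientation: [1.0, -0.0, 0.0, 0.0]
force: [-0.8, -0.3, 0.4]
gripper_width: 0.461
grip_force: 62.4
```

Emit:
apply_moves:
  steps:
    - {"delta_pos": [0, 0, 0], "spin": 0, "grip": 0}
    - {"delta_pos": [0, 0, 0], "spin": 0, "grip": 0}
    - {"delta_pos": [0, 0, 0], "spin": 0, "grip": 0}
    - {"delta_pos": [0, 0, 0], "spin": 0, "grip": 0}

```text
time_s: 19.05
tcp_pos: [0.5862, -0.3467, 0.049]
orientation: [1.0, -0.0, 0.0, 0.0]
force: [-0.5, 0.7, -0.3]
gripper_width: 1.001
grip_force: 0.0
```

Emit:
apply_moves:
  steps:
    - {"delta_pos": [0, 0, -0.5], "spin": 0, "grip": 0}
    - {"delta_pos": [0, 0, -1.5], "spin": 0, "grip": 0}
    - {"delta_pos": [0, 0, -2.6], "spin": 0, "grip": 0}
    - {"delta_pos": [0, 0, -3.7], "spin": 0, "grip": 0}
    - {"delta_pos": [-0.3, -1.0, -4.2], "spin": 0, "grip": 0}

```text
time_s: 19.55
tcp_pos: [0.5757, -0.3102, 0.2209]
orientation: [1.0, -0.002, 0.003, 0.002]
force: [2.3, 0.2, 0.1]
gripper_width: 1.001
grip_force: 0.0
```

Emit:
apply_moves:
  steps:
    - {"delta_pos": [-0.3, -1.2, 0], "spin": 0, "grip": 0}
    - {"delta_pos": [-0.6, -2.4, 0], "spin": 0, "grip": 0}
    - {"delta_pos": [-0.9, -3.5, 0], "spin": 0, "grip": 0}
    - {"delta_pos": [-1.12, -4.5, 0], "spin": 0, "grip": 0}
    - {"delta_pos": [-1.12, -4.78, 0], "spin": 0, "grip": 0}

```text
time_s: 20.05
tcp_pos: [0.5285, -0.1123, 0.2178]
orientation: [1.0, 0.001, 0.001, -0.0]
force: [0.6, -1.0, 0.1]
gripper_width: 0.999
grip_force: 0.0
```

```bash
python3 - <<'E'
from h import *; import pickle
q=cams.snapshot('side'); save(q,'s7')
for i in range(2): sensors.sense(); cams.snapshot('side')
s,p=look('w7',[('beaker_mid',.09),('mat_top',.015)])
pickle.dump((s,p),open('w7.pkl','wb'))
E
python3 st.py
```

```text
tcp [ 0.5296 -0.115   0.2173] t 20.2
beaker_mid 0.69 xy [258.4 189. ] bbox (230, 150, 58, 70) minrect [258.5 184.5] [69. 57.] 90.0 @z 0.09 [ 0.536  -0.1149  0.09  ]
mat_top 0.57 xy [267.9 149.9] bbox (211, 121, 99, 95) minrect [260.2 167.2] [98.7 92.2] 6.0 @z 0.015 [ 0.5351 -0.117   0.015 ]
20.35 [ 0.5296 -0.1164  0.2167] [ 1.    -0.001 -0.     0.   ] [-0.1 -0.  -0.1] 0.999 0.0 [ 0.07  0.25  0.03  0.   -1.35  1.5 ]
```

View pics/w7.png

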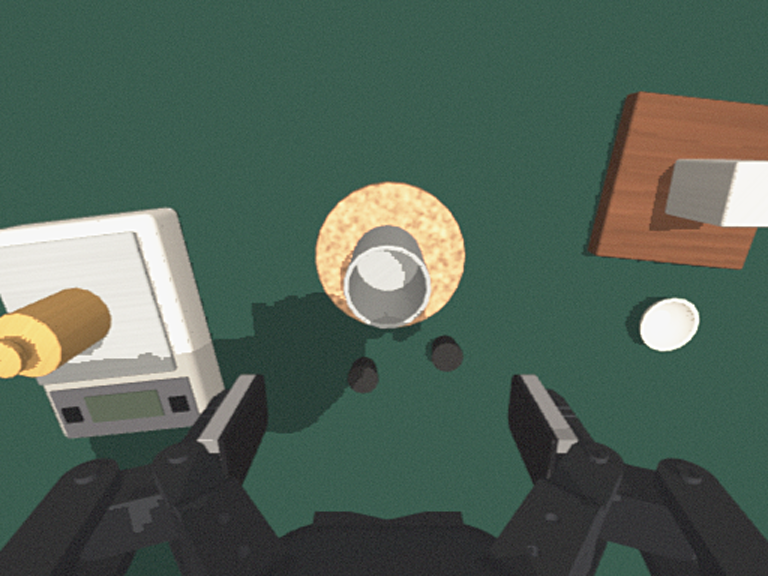

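The beaker is centred under the gripper (rim at about (387,287)), the block is on the board and the stoppers and dish are undisturbed. Going straight down to grasp it.

Emit:
apply_moves:
  steps:
    - {"delta_pos": [0, 0, 0.8], "spin": 0, "grip": 0}
    - {"delta_pos": [0, 0, 1.8], "spin": 0, "grip": 0}
    - {"delta_pos": [0, 0, 2.8], "spin": 0, "grip": 0}
    - {"delta_pos": [0, 0, 3.7], "spin": 0, "grip": 0}
    - {"delta_pos": [0, 0, 3.98], "spin": 0, "grip": 0}

```text
time_s: 20.85
tcp_pos: [0.5267, -0.1163, 0.0536]
orientation: [1.0, -0.001, -0.004, -0.0]
force: [-1.1, 0.0, 0.1]
gripper_width: 0.998
grip_force: 0.0
```

Emit:
apply_moves:
  steps:
    - {"delta_pos": [0, 0, 0], "spin": 0, "grip": 0}
    - {"delta_pos": [0, 0, 0], "spin": 0, "grip": 1}
    - {"delta_pos": [0, 0, 0], "spin": 0, "grip": 1}
    - {"delta_pos": [0, 0, 0], "spin": 0, "grip": 1}
    - {"delta_pos": [0, 0, 0], "spin": 0, "grip": 1}

```text
time_s: 21.35
tcp_pos: [0.5311, -0.1155, 0.0599]
orientation: [1.0, 0.0, 0.002, 0.0]
force: [0.4, 1.4, 7.1]
gripper_width: 0.629
grip_force: 63.7
```

```bash
python3 -c "
from h import *
cams.snapshot('side');cams.snapshot('side')"; python3 st.py
```

```text
21.45 [ 0.5311 -0.1155  0.0599] [1.    0.    0.002 0.   ] [-0.4 -0.1  6.8] 0.637 63.67318861652166 [ 0.07  0.37 -0.23  0.   -0.97  1.5 ]
```

Emit:
apply_moves:
  steps:
    - {"delta_pos": [0, 0, -0.3], "spin": 0, "grip": 1}
    - {"delta_pos": [0, 0, -1.2], "spin": 0, "grip": 1}
    - {"delta_pos": [0, 0, -2.3], "spin": 0, "grip": 1}
    - {"delta_pos": [0, 0, -3.4], "spin": 0, "grip": 1}
    - {"delta_pos": [0, -0.4, -4.6], "spin": 0, "grip": 1}

```text
time_s: 21.95
tcp_pos: [0.5283, -0.1003, 0.2432]
orientation: [1.0, -0.001, -0.001, 0.0]
force: [0.6, 0.1, -0.7]
gripper_width: 0.631
grip_force: 63.5
```

Emit:
apply_moves:
  steps:
    - {"delta_pos": [0, -0.9, 0], "spin": 0, "grip": 1}
    - {"delta_pos": [0, -2.0, 0], "spin": 0, "grip": 1}
    - {"delta_pos": [0, -3.1, 0], "spin": 0, "grip": 1}
    - {"delta_pos": [0, -4.3, 0], "spin": 0, "grip": 1}
    - {"delta_pos": [0, -5.5, 0], "spin": 0, "grip": 1}

```text
time_s: 22.45
tcp_pos: [0.5287, 0.1221, 0.242]
orientation: [1.0, -0.0, 0.0, -0.0]
force: [1.3, 0.0, -1.1]
gripper_width: 0.631
grip_force: 63.5
```

Emit:
apply_moves:
  steps:
    - {"delta_pos": [0, -1.2, 0], "spin": 0, "grip": 1}
    - {"delta_pos": [0, -2.4, 0], "spin": 0, "grip": 1}
    - {"delta_pos": [0, -3.5, 0], "spin": 0, "grip": 1}
    - {"delta_pos": [0, -4.4, 0], "spin": 0, "grip": 1}
    - {"delta_pos": [0, -4.8, 0], "spin": 0, "grip": 1}

```text
time_s: 22.95
tcp_pos: [0.5286, 0.3152, 0.2409]
orientation: [1.0, 0.001, -0.001, 0.0]
force: [0.9, -1.0, -1.2]
gripper_width: 0.632
grip_force: 63.6
```

```bash
python3 - <<'E'
from h import *; import pickle
for i in range(3): sensors.sense(); cams.snapshot('side')
s,p=look('w8',[('beaker_mid',.27),('stirrer_top',.1)])
pickle.dump((s,p),open('w8.pkl','wb'))
E
python3 st.py
```

```text
tcp [0.5291 0.3128 0.241 ] t 23.1
beaker_mid 0.81 xy [259.4 279.3] bbox (195, 194, 128, 152) minrect [258.5 269.5] [151. 127.] 90.0 @z 0.27 [0.5461 0.3132 0.27  ]
stirrer_top 0.92 xy [190.4 165.5] bbox (123, 84, 154, 188) minrect [193.2 183. ] [146.1 184.1] 8.1 @z 0.1 [0.5326 0.3776 0.1   ]
23.25 [0.5297 0.3113 0.2417] [ 1.    -0.001  0.     0.   ] [-0.6  0.4 -1.4] 0.631 63.619925868697464 [ 0.79  0.39  0.28  0.   -1.47  0.78]
```

View pics/w8.png

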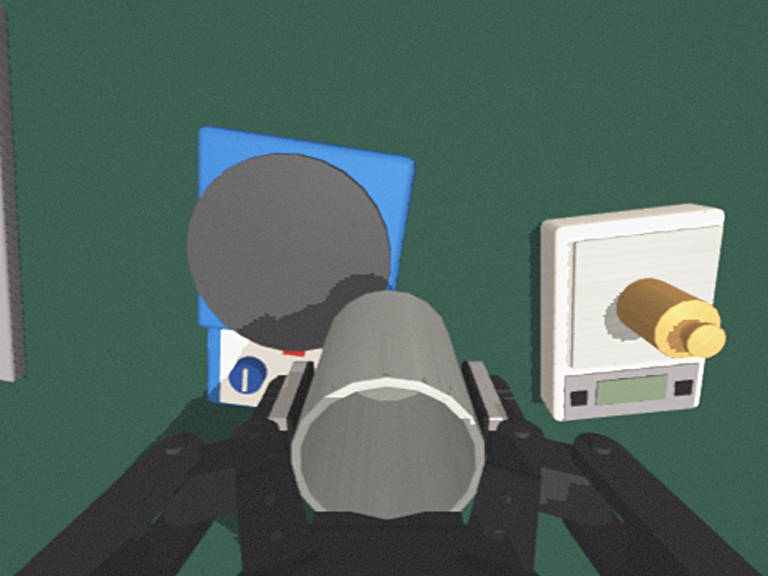

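The beaker is held upright. The plate shows its left edge at x=187, right edge at 391, top at y=152 and bottom at about 351.

Run:
```python
from h import *; import pickle
from scipy.optimize import least_squares
s,p=pickle.load(open('w8.pkl','rb'))
f=lambda u,v:(u/1.5,v/1.5)
P=np.array([ray(p,f(*u),.1,s)[:2] for u in ((187,248),(391,262),(285,152),(285,351),(222,178),(355,181),(218,322))])
r=least_squares(lambda c:np.hypot(*(P-c).T)-.067,[.54,.37]); print('plate',r.x,r.fun.round(4))
print('rim far',ray(p,f(388,380),.2735,s).round(4))
```

```text
plate [0.54165426 0.37676033] [-0.0003 -0.001   0.0009 -0.0014 -0.002   0.0001  0.001 ]
rim far [0.5557 0.3132 0.2735]
```

Emit:
apply_moves:
  steps:
    - {"delta_pos": [0.2, -0.9, 0], "spin": 0, "grip": 1}
    - {"delta_pos": [0.32, -1.61, 0], "spin": 0, "grip": 1}
    - {"delta_pos": [0.32, -1.61, 0.8], "spin": 0, "grip": 1}
    - {"delta_pos": [0.32, -1.61, 1.6], "spin": 0, "grip": 1}
    - {"delta_pos": [0.32, -1.61, 2.0], "spin": 0, "grip": 1}

```text
time_s: 23.75
tcp_pos: [0.5415, 0.375, 0.1581]
orientation: [1.0, -0.001, -0.002, 0.001]
force: [0.2, 1.1, -1.2]
gripper_width: 0.631
grip_force: 63.9
```

Emit:
apply_moves:
  steps:
    - {"delta_pos": [0, 0, 0.2], "spin": 0, "grip": 1}
    - {"delta_pos": [0, 0, 0.36], "spin": 0, "grip": 1}
    - {"delta_pos": [0, 0, 0.36], "spin": 0, "grip": 1}
    - {"delta_pos": [0, 0, 0.4], "spin": 0, "grip": 1}
    - {"delta_pos": [0, 0, 0.4], "spin": 0, "grip": 1}

```text
time_s: 24.25
tcp_pos: [0.5428, 0.377, 0.1461]
orientation: [1.0, -0.0, 0.001, -0.001]
force: [0.0, 0.1, -0.4]
gripper_width: 0.629
grip_force: 63.9
```

Emit:
apply_moves:
  steps:
    - {"delta_pos": [0, 0, 0.04], "spin": 0, "grip": 1}
    - {"delta_pos": [0, 0, 0.04], "spin": 0, "grip": 1}

```text
time_s: 24.45
tcp_pos: [0.5428, 0.3772, 0.145]
orientation: [1.0, -0.0, 0.001, -0.001]
force: [-1.3, -0.8, 4.2]
gripper_width: 0.634
grip_force: 64.1
```

Contact. I'll release, then retreat straight up.

Emit:
apply_moves:
  steps:
    - {"delta_pos": [0, 0, 0], "spin": 0, "grip": 0}
    - {"delta_pos": [0, 0, 0], "spin": 0, "grip": 0}
    - {"delta_pos": [0, 0, 0], "spin": 0, "grip": 0}
    - {"delta_pos": [0, 0, 0], "spin": 0, "grip": 0}

```text
time_s: 24.85
tcp_pos: [0.5424, 0.3768, 0.1433]
orientation: [1.0, -0.0, -0.0, 0.0]
force: [0.1, 1.2, 0.5]
gripper_width: 0.999
grip_force: 0.0
```

Emit:
apply_moves:
  steps:
    - {"delta_pos": [0, 0, -0.5], "spin": 0, "grip": 0}
    - {"delta_pos": [0, 0, -1.5], "spin": 0, "grip": 0}
    - {"delta_pos": [0, 0, -2.5], "spin": 0, "grip": 0}
    - {"delta_pos": [-0.5, 0, -3.3], "spin": 0, "grip": 0}
    - {"delta_pos": [-1.5, 0, -3.3], "spin": 0, "grip": 0}

```text
time_s: 25.35
tcp_pos: [0.485, 0.3777, 0.2799]
orientation: [1.0, -0.001, 0.004, -0.003]
force: [-0.1, 1.3, 1.7]
gripper_width: 0.999
grip_force: 0.0
```

Emit:
apply_moves:
  steps:
    - {"delta_pos": [-1.2, 0, 0], "spin": 0, "grip": 0}
    - {"delta_pos": [-2.2, 0, 0], "spin": 0, "grip": 0}
    - {"delta_pos": [-2.2, 0, 0], "spin": 0, "grip": 0}
    - {"delta_pos": [-2.2, 0, 0], "spin": 0, "grip": 0}

```text
time_s: 25.75
tcp_pos: [0.3939, 0.377, 0.2762]
orientation: [1.0, 0.001, 0.0, -0.0]
force: [0.9, -0.5, 0.9]
gripper_width: 1.003
grip_force: 0.0
```

```bash
python3 - <<'E'
from h import *
p=cams.snapshot('top'); q=cams.snapshot('side')
a=p['frame'][100:280,80:400]; b=q['frame'][60:370,160:440]
save({'frame':cv2.resize(a,None,fx=2.5,fy=2.5,interpolation=cv2.INTER_CUBIC)},'t9'); save({'frame':cv2.resize(b,None,fx=1.9,fy=1.9,interpolation=cv2.INTER_CUBIC)},'s9')
E
python3 st.py
```

```text
25.85 [0.395  0.377  0.2754] [ 1. -0.  0.  0.] [ 0.1 -0.7 -1.2] 1.0 0.0 [ 1.05  0.24  0.16  0.   -1.49  0.52]
```

View pics/t9.png

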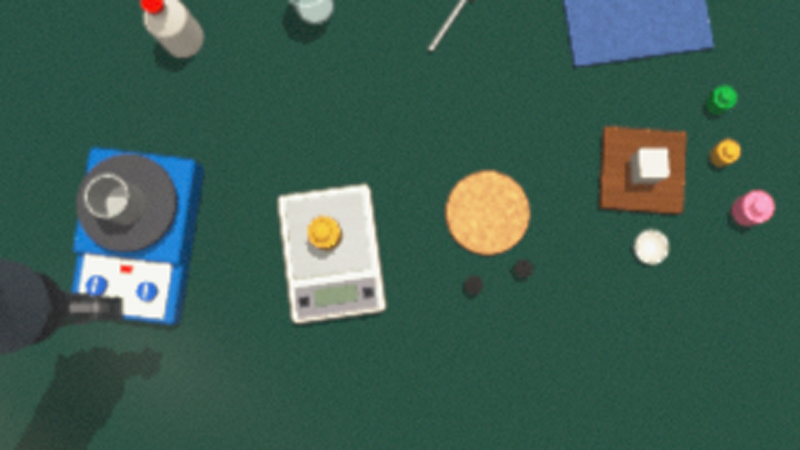

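View pics/s9.png

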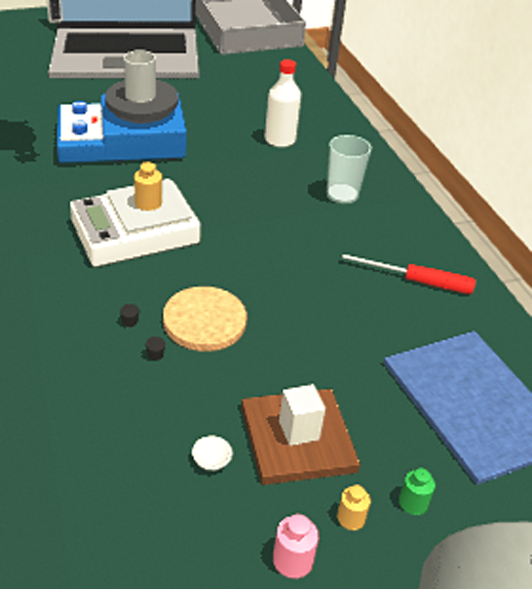

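Both views show the beaker on the plate, the weight on the pan and the block on the board, all upright and centred. The stoppers and dish are where they started. Handing in.

```bash
python3 -c "
from h import *
print(order.finish_job())"
```

```text
the job is handed in; nothing more can be done
None
```

I handed the job in at about 26 s of robot time. By my last pictures, the beaker is on the stirrer, the weight on the balance and the block on the board, all upright and let go near the middle; the hand-in call gave no verdict.

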